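# Uncover and fully open the incubator's air vent

## Task

The heat run is over and the bench incubator has to cool down, but a small blue basket has been left on top of it, over the round air vent. Push the basket along the top until the whole vent is uncovered, leaving it standing on the incubator, and slide the red vent lever past its half-open notch all the way to the fully open stop. Only push with the fingers: do not pick up or tip the basket, and leave everything else where it stands.

Things in the scene. Friction and masses are not known exactly. Their poses are not given: they have to be found in the camera images.
- incubator: White and stainless bench incubator, fixed to the table: 400 mm deep (its x), 460 mm wide (its y), flat level steel top 250 mm above the table. Origin: centre of its underside; its door side faces -x (towards the robot, turned up to about 20 degrees), y to the left along its width, z up. The top has no rim; only the lever stands up from it.
- vent (a point): Centre of the round air vent, flush in the incubator's top (250 mm above the table, in the middle of the top). The opening is 70 mm across, with thin flush guard bars; a yellow shutter plate shows under the bars when closed, black emptiness when open. Axes as the incubator.
- vent_lever (a joint): Travel of the vent lever along the incubator's +y (left, seen from the robot), in m: 0 closed (its start, right end of the slot), 0.036 half-open notch, 0.072 fully open, a rigid stop. A sprung roller draws it into these three positions and keeps it there: leaving closed, and leaving the half notch, takes 7 to 9 N over 18 mm; past 0.018 it snaps on to half, past 0.054 on to the full stop.
- lever_knob (a point): Centre of the lever's red knob, a rounded block 26 mm (x) by 16 mm (y) by 32 mm tall on a thin stem; its underside is 8 mm and its top 40 mm above the incubator's top. The point moves with the lever. Slot and knob lie 135 mm in front (-x) of the vent's centre; the travel runs from 36 mm right to 36 mm left of the vent's centre. Marks of growing length beside the slot show closed, half and full.
- basket: Small light-blue perforated plastic basket, open on top, 120 mm (its x) by 150 mm (its y) by 55 mm tall, 3 mm upright walls, about 0.3 kg with the two tubes and the small carton in it; loose on the incubator's top over the vent, slides when pushed with 1 to 3 N. Origin: centre of its underside; z up; its x runs roughly along the incubator's x.
- tube_rack: Bystander: lilac rack with seven yellow-capped tubes, 105 x 55 mm, 91 mm tall, loose on the far right part of the incubator's top. Origin: centre of its underside.
- specimen_jar: Bystander: pale jar with an orange lid, 54 mm across, 65 mm tall, loose on the far left part of the incubator's top. Origin: centre of its underside.
- spray_bottle: Bystander: spray bottle with a blue and white head, 68 mm across, 203 mm tall, loose on the table left of the incubator. Origin: centre of its underside.
- tip_box: Bystander: grey and blue box for pipette tips, 122 x 84 x 67 mm, loose on the table left of the incubator. Origin: centre of its underside.
- marker: Bystander: white and black marker pen, 135 mm long, 15 mm thick, lying loose on the table right of the incubator. Origin: middle of its underside.
Things that resemble listed ones, but are neither listed nor needed, are in the scene too. Leave any orange look-alike of the basket alone.

How it is judged:
At the end, for the whole second after the job is handed in: The lever is at its fully open stop (within 5 mm of the 72 mm travel) and at rest; no part of the basket covers the 70 mm vent opening (1 mm tolerance); the basket stands upright and at rest, flat on the incubator's top (value of joint vent_lever above 0.067 m and not (velocity of joint vent_lever above 0.01 m/s) and (x of vent in the frame of basket above 0.094 m or x of vent in the frame of basket below -0.094 m or y of vent in the frame of basket above 0.109 m or y of vent in the frame of basket below -0.109 m or horizontal distance between vent and basket above 0.132 m) and height (world z) of basket between 0.246 and 0.254 m and angle between basket's own z axis and vertical below 0.06 rad and linear speed of basket below 0.01 m/s); the robot touches nothing.
It fails at once if the basket is lifted off the incubator's top (more than 12 mm) (height (world z) of basket above 0.262 m).
It fails at once if the basket is tipped (more than 17 degrees) or falls off (angle between basket's own z axis and vertical above 0.3 rad or height (world z) of basket below 0.22 m).
It fails at once if another thing is moved (more than 20 mm) (distance of any of tube_rack, specimen_jar, spray_bottle, tip_box, marker from where it was at the start of the episode above 0.02 m).
It also fails if it takes over 45 s, if anything falls off the work surface, if the arm or the gripper's body presses on something with over 40 N, if the wrist force passes 120 N, or if a joint passes its speed limit or range.

## Robot

A 6-joint arm with a two-finger parallel gripper is mounted at the origin on the work surface. World frame = base frame: x ahead of the robot, y to its left, z up, the work surface at z = 0. Lengths are in m, angles in rad, forces in N, time in s.
With the tool pointing down it reaches from about 0.35 to 0.8 m from the base axis. Payload 7.3 kg.
Tool frame: the origin (TCP) lies between the finger pads; the fingertips stand 25 mm ahead of it and the grasp point (between the pads) lies 6 mm ahead of it (r.tip_extent is the distance from the TCP to the fingertips, in m); z points along the fingers, y is the direction in which the jaws open and shut (so a half turn about z gives the same grasp; the last joint's range is limited). The gripper opens to 85 mm and grips with 20 to 120 N. Pads are 22 mm wide; open, the fingers measure 114 mm over their backs; the gripper's body (76 mm by 85 mm) begins 54 mm behind the grasp point. The pads swing forward as they close: fully open they stand 13 mm farther back than shut.
Start: joints at [-1.403, 0.342, 1.524, -0, 1.275, -0.146], TCP at [0.162, -0.499, 0.256] pointing down, gripper open.
Joint ranges: [-2.53, 2.53], [-0.77, 2.02], [0.04, 2.7], [-1, 4.14], [0.28, 2.66], [-3.11, 3.11]. Speed limits (rad/s): [2.57, 2.57, 3.14, 3.14, 3.14, 3.14].

## Interface

Orientations are given as a unit quaternion [x, y, z, w].
In Python, from workcell import r, command_gripper, optics gives the robot as it stands. The module is installed in compiled form; this text tells all that it offers. Calls block until the motion is done:
- r.reach(position, orientation): joint-space move of the TCP to a pose.
- r.move_straight(position, orientation=None, speed=0.15, max_force=None): straight line of the TCP; orientation=None keeps the orientation; speed is the mean speed in m/s. With max_force (N) it stops when the force on the tool has changed by that much, and returns True; else False.
- r.movej(angles): joint-space move.
- command_gripper(opening, force=None): finger opening in m; force is the grip in N (None keeps the last); returns when the fingers have stopped.
- r.hold(seconds).
- r.solve_ik(position, orientation): joint angles nearest the present ones, or None.
- r.read_state(): the state.
- optics.get_image(name): name is "scene" or "side" or "wrist"; returns (picture, depth): 384x512x3 uint8, red, green, blue; 384x512 float32, m along the optical axis (not along the pixel's ray), 0 where there is no reading.
- optics.camera_model(name): a dict with "K" (3x3 intrinsics, pixels), "R" (3x3) and "t" (3): a world point X has camera coordinates R X + t; the wrist camera has in their place "tool_from_camera" (4x4, takes a point from camera to tool coordinates, whose origin is the TCP and whose axes are the flange's). Camera axes: x right, y down, z forward; pixel columns grow to the right and rows downward; lengths in m; the calibration is good to about 2 mm. A picture is of the moment at which its call begins: read the wrist's pose just before it. camera_model takes no time and is no camera call.
A pose or a line that the arm cannot do raises r.PlanningError and nothing moves.
- r.finish_job(): hands the job in, once; it reports no verdict.
The state is a dict: "time_s": time; "joint_positions": joint angles; "dq": joint speeds; "tau": joint torques, N m; "eef_pos": TCP position; "eef_rot": TCP orientation; "contact_force": force on the tool from outside, world axes, zero at the start; "torque": the same for the moment, N m; "grip_width": finger opening in m.
Only numpy, scipy, OpenCV 4.12 (cv2) and the standard library are available. Lean on these libraries where they do the work, as an engineer would, in place of code of your own. Each camera call takes 0.05 s, during which the arm holds its last target.

## Working session

There is one attempt and no reset: what is moved stays moved. The work goes in short steps, each a Python script; the robot and the scene stay as the last script left them, time stands still between calls to the robot, and variables do not carry over. Pictures are saved under pics/ and viewed, and the job is handed in when it is done.

```bash
mkdir -p pics; cat > h.py <<'E'
import numpy as np, cv2
from workcell import r, command_gripper, optics
def snap(name,tag):
    im,d=optics.get_image(name); cv2.imwrite(f'pics/{tag}.png',im[:,:,::-1]); np.save(f'pics/{tag}.npy',d); return im,d
def w(name,u,v,d=None,z=None):
    m=optics.camera_model(name);K=m['K'];R=np.array(m['R']);t=np.array(m['t'])
    ray=np.linalg.inv(K)@np.array([u,v,1.])
    c=-R.T@t; dr=R.T@ray
    return c+dr*(d if d is not None else (z-c[2])/dr[2])
E
python3 - <<'E'
from h import *
snap('scene','s0');snap('side','d0')
print({k:np.round(v,3) if not isinstance(v,float) else v for k,v in r.read_state().items()}, r.tip_extent)
E
```

```text
{'time_s': 0.1, 'joint_positions': array([-1.403,  0.343,  1.525, -0.   ,  1.275, -0.146]), 'dq': array([ 0.001, -0.002, -0.003, -0.   ,  0.001, -0.   ]), 'tau': array([ 2.0000e-03, -4.3445e+01, -2.4649e+01, -0.0000e+00,  5.0000e-03,
       -0.0000e+00]), 'eef_pos': array([ 0.162, -0.499,  0.256]), 'eef_rot': array([ 0.988,  0.156, -0.   , -0.001]), 'contact_force': array([-0.681, -0.581,  0.595]), 'torque': array([-0.012, -0.028,  0.034]), 'grip_width': 0.08524551231229346} 0.025
```

View pics/s0.png

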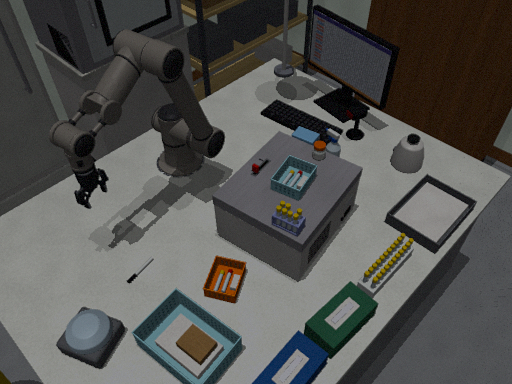

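View pics/d0.png

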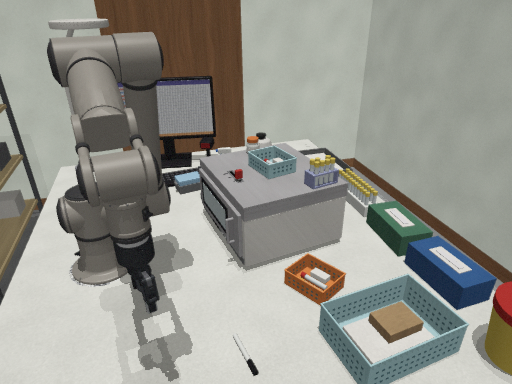

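Basket candidates in the scene view are the small blue one on the incubator (294,177), an orange look-alike on the table (225,279) and a large blue tray on the table (187,338). Red candidates are the lever knob (256,168) and, in the side view, an item behind the incubator (206,143). I choose the basket at (294,177) and the knob at (256,168), and check both in a close crop.

```bash
python3 - <<'E'
from h import *
im=cv2.imread('pics/s0.png');x0,y0=205,125
cv2.imwrite('pics/c0.png',cv2.resize(im[y0:y0+150,x0:x0+170],None,fx=4.5,fy=4,interpolation=cv2.INTER_CUBIC)[:, :])
im=cv2.imread('pics/d0.png')
cv2.imwrite('pics/c1.png',cv2.resize(im[130:250,190:350],None,fx=5,fy=5,interpolation=cv2.INTER_CUBIC))
d=np.load('pics/s0.npy')
for u,v in [(294,158),(250,190),(256,168),(294,190)]: print(u,v,w('scene',u,v,d=d[v,u]).round(3))
# top mask: points with z .245-.256
m=optics.camera_model('scene');K=m['K'];R=np.array(m['R']);t=np.array(m['t'])
vv,uu=np.mgrid[:384,:512]
P=(np.stack([uu,vv,np.ones_like(uu)],-1)@np.linalg.inv(K).T)*d[...,None]
W=(P-t)@R
mask=((W[...,2]>.235)&(W[...,2]<.262)&(W[...,0]>.2)&(uu>200)&(uu<370)&(vv>120)&(vv<275)).astype(np.uint8)
n,l,s,c=cv2.connectedComponentsWithStats(mask); k=1+np.argmax(s[1:,4]); q=W[l==k]
print(s[k],np.median(q[:,2]))
rc=cv2.minAreaRect(q[:,:2].astype(np.float32));print(rc,cv2.boxPoints(rc))
for lo,hi,n in [(.300,.312,'rim')]:
  mm=(W[...,2]>lo)&(W[...,2]<hi)&(uu>265)&(uu<325)&(vv>150)&(vv<205)
  q=W[mm];rc=cv2.minAreaRect(q[:,:2].astype(np.float32));print(n,len(q),rc)
E
```

```text
294 158 [0.588 0.144 0.3  ]
250 190 [ 0.551 -0.064  0.25 ]
256 168 [0.507 0.014 0.283]
294 190 [0.701 0.015 0.301]
[ 212  131  151  117 7165] 0.25267683240089445
((0.6256394386291504, 0.07401807606220245), (0.40739861130714417, 0.4701007008552551), 8.928214073181152) [[ 0.3879292   0.27460697]
 [ 0.4608873  -0.18979779]
 [ 0.8633497  -0.12657082]
 [ 0.79039156  0.33783394]]
rim 226 ((0.6330888271331787, 0.11867973208427429), (0.1255376935005188, 0.24232426285743713), 14.493124961853027)
```

View pics/c0.png

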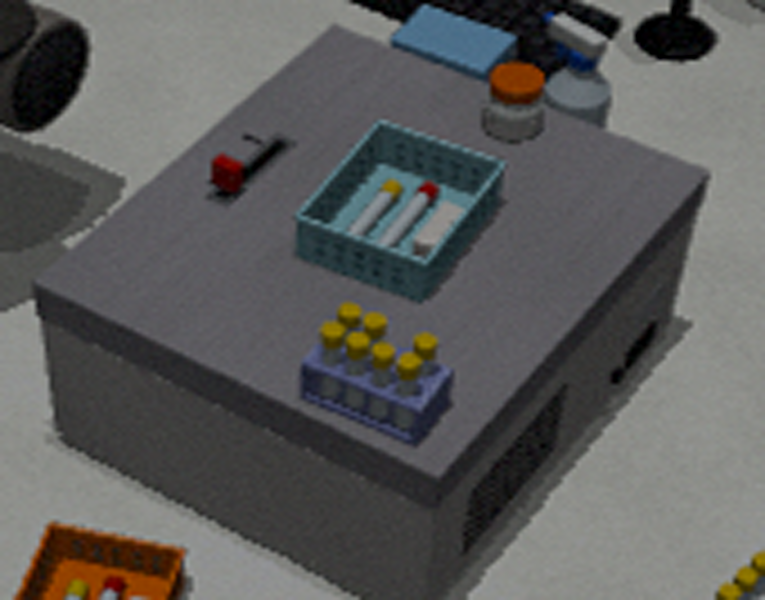

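View pics/c1.png

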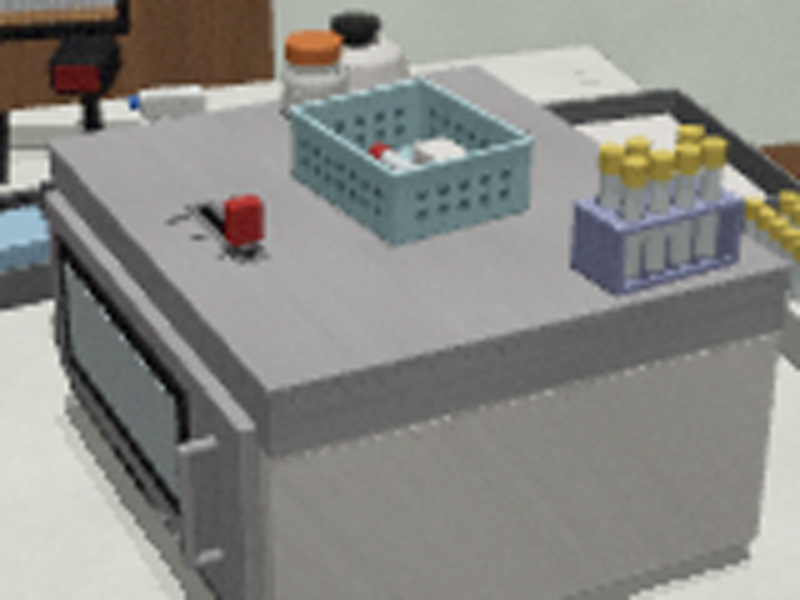

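The close crop confirms the small blue basket with two tubes and a carton on the steel top. In crop c0 its rim corners are at (382,122), (503,158), (422,265) and (298,218). The red knob is at (228,172), at the right end of its slot. The jar (515,105) and rack (378,375) stand on the far left and far right. Next I compute their poses.

```bash
cat >> h.py <<'E'
def c2s(p): return 205+(p[0]+.5)/4.5-.5,125+(p[1]+.5)/4-.5
E
python3 - <<'E'
from h import *
T=[w('scene',*c2s(p),z=.25)[:2] for p in [(335,25),(708,178),(437,478),(37,290)]]
print('top',np.round(T,3)); n=lambda a,b:np.linalg.norm(a-b).round(3)
print([n(T[i],T[(i+1)%4]) for i in range(4)]); c=np.mean(T,0)
a=[np.degrees(np.arctan2(*(v[::-1]))) for v in (T[1]-T[0],T[2]-T[3])]+[np.degrees(np.arctan2(*(v[::-1])))-90 for v in (T[0]-T[3],T[1]-T[2])]
print('centre',c,'yaw',a)
B=[w('scene',*c2s(p),z=.305)[:2] for p in [(382,122),(503,158),(422,264),(298,218)]]
print('bask',np.round(B,3),[n(B[i],B[(i+1)%4]) for i in range(4)],np.mean(B,0))
a2=[np.degrees(np.arctan2(*(v[::-1]))) for v in (B[1]-B[0],B[2]-B[3])]+[np.degrees(np.arctan2(*(v[::-1])))-90 for v in (B[0]-B[3],B[1]-B[2])];print(a2)
th=np.radians(np.mean(a));Rz=np.array([[np.cos(th),-np.sin(th)],[np.sin(th),np.cos(th)]])
f=lambda p:((p[:2]-c)@Rz).round(3)
print('basket in inc',f(np.mean(B,0)),[f(b) for b in B])
print('knob', f(w('scene',*c2s((228,172)),z=.274)))
print('jar lid',f(w('scene',*c2s((517,77)),z=.315)),'rack base corners',[f(w('scene',*c2s(p),z=.25)) for p in [(302,395),(415,442),(450,400)]])
E
```

```text
top [[ 0.394  0.272]
 [ 0.792  0.325]
 [ 0.859 -0.121]
 [ 0.475 -0.188]]
[np.float64(0.401), np.float64(0.451), np.float64(0.389), np.float64(0.466)]
centre [0.63009539 0.07183438] yaw [np.float64(7.595282713110629), np.float64(9.828450326508706), np.float64(9.973745562589585), np.float64(8.509043020376609)]
bask [[ 0.567  0.141]
 [ 0.676  0.174]
 [ 0.717  0.02 ]
 [ 0.605 -0.006]] [np.float64(0.114), np.float64(0.159), np.float64(0.116), np.float64(0.152)] [0.64130509 0.08222322]
[np.float64(17.07245782533583), np.float64(13.388533479227034), np.float64(14.145829012034667), np.float64(14.977029706046437)]
basket in inc [0.013 0.009] [array([-0.051,  0.078]), array([0.061, 0.094]), array([ 0.078, -0.064]), array([-0.037, -0.073])]
knob [-0.14  -0.031]
jar lid [0.017 0.192] rack base corners [array([ 0.06, -0.21]), array([ 0.161, -0.203]), array([ 0.159, -0.147])]
```

The sizes agree: top 0.39–0.40 by 0.45–0.47 m, basket 0.115 by 0.155 m, and the knob near (-0.135, -0.036) in the incubator frame. Pushing the basket along +x by about 100 mm leaves room between the rack and the jar. Next I refine the poses with one wrist view from above.

```bash
cat >> h.py <<'E'
def quat(a): return [np.cos(a/2),np.sin(a/2),0,0]
def wp(u,v,M,pos,rot,z):
    from scipy.spatial.transform import Rotation as Ro
    m=optics.camera_model('wrist');K=m['K'];T=np.array(m['tool_from_camera'])
    A=np.eye(4);A[:3,:3]=Ro.from_quat(rot).as_matrix();A[:3,3]=pos;A=A@T
    d=A[:3,:3]@np.linalg.inv(K)@np.array([u,v,1.]);c=A[:3,3];return c+d*(z-c[2])/d[2]
E
python3 - <<'E'
from h import *
print(np.round(optics.camera_model('wrist')['tool_from_camera'],3),optics.camera_model('wrist')['K'])
p=r.read_state()['eef_pos'];r.move_straight([p[0],p[1],.45],speed=.3)
r.reach([.54,.05,.50],quat(np.radians(9)))
s=r.read_state();print(s['time_s'],s['joint_positions'].round(2),s['eef_pos'])
np.savez('pics/w0.npz',p=s['eef_pos'],q=s['eef_rot'])
im,d=snap('wrist','w0')
cv2.imwrite('pics/w0b.png',cv2.resize(im[:,:,::-1],(800,600),interpolation=cv2.INTER_CUBIC))
E
```

```text
[[ 0.001 -0.955 -0.295  0.076]
 [ 1.     0.     0.001 -0.   ]
 [-0.001 -0.295  0.955 -0.118]
 [ 0.     0.     0.     1.   ]] [[329.9034672    0.         253.26880284]
 [  0.         329.9034672  193.87658028]
 [  0.           0.           1.        ]]
3.2667 [-0.05  0.33  0.89 -0.    1.92  1.36] [0.5400861  0.04920479 0.4998758 ]
```

View pics/w0b.png

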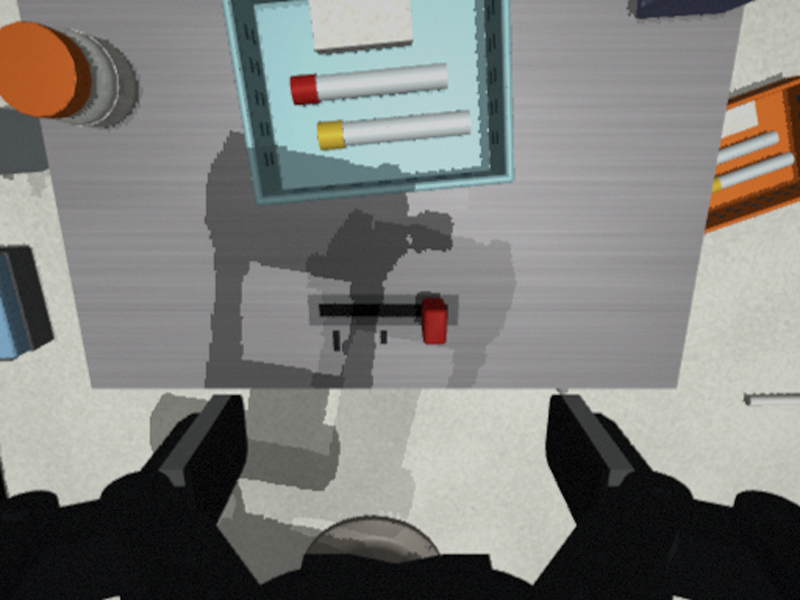

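The wrist view shows the incubator front corners at (90,388) and (677,388), the near basket rim corners at (260,203) and (513,180), the full mark at (337,340), the half mark at (384,337) and the knob at (434,320).

```bash
python3 - <<'E'
from h import *
z=np.load('pics/w0.npz')
g=lambda u,v,h:wp((u+.5)*.64-.5,(v+.5)*.64-.5,0,z['p'],z['q'],h)[:2]
L,Rr=g(90,388,.25),g(677,388,.25); d=L-Rr; th=np.arctan2(d[1],d[0])-np.pi/2
x=np.array([np.cos(th),np.sin(th)]);y=np.array([-x[1],x[0]])
mid=(L+Rr)/2; c=mid+.2*x
print('width',np.linalg.norm(d),'yaw',np.degrees(th),'centre',c)
f=lambda p:np.round([(p-c)@x,(p-c)@y],4)
b1,b2=g(260,203,.305),g(513,180,.305);e=b1-b2;bt=np.arctan2(e[1],e[0])-np.pi/2
print('rim',f(b1),f(b2),np.linalg.norm(e),'relyaw',np.degrees(bt-th))
bc=(b1+b2)/2+.06*np.array([np.cos(bt),np.sin(bt)]);print('bcentre',f(bc))
print('marks',f(g(337,340,.25)),f(g(384,337,.25)),'slot',f(g(320,310,.25)),f(g(384,310,.25)),'knobtop',f(g(434,300,.29)),f(g(434,330,.29)))
E
```

```text
width 0.46134566923532216 yaw 8.937509693591906 centre [0.62980188 0.07270368]
rim [-0.0505  0.0718] [-0.037  -0.0787] 0.15109325910581742 relyaw 5.118052910497815
bcentre [0.016  0.0019]
marks [-0.1596  0.0353] [-0.1572 -0.0005] slot [-0.1356  0.0473] [-0.1356 -0.0007] knobtop [-0.1157 -0.0348] [-0.1368 -0.0353]
```

```bash
cat >> h.py <<'E'
TH=np.radians(8.94);C=np.array([.6298,.0727])
def I(a,b,z): return [C[0]+a*np.cos(TH)-b*np.sin(TH),C[1]+a*np.sin(TH)+b*np.cos(TH),z]
E
python3 - <<'E'
from h import *
q=quat(TH)
r.reach(I(-.085,0,.40),q)
print(r.move_straight(I(-.085,0,.285),speed=.1,max_force=8))
f0=r.read_state()['contact_force']
print(r.move_straight(I(.045,0,.285),speed=.05,max_force=15))
s=r.read_state();print(s['time_s'],s['eef_pos'],I(.045,0,.285),s['contact_force']-f0)
snap('side','d1');snap('scene','s1')
im=cv2.imread('pics/d1.png');a=cv2.resize(im[110:260,190:350],(640,600),interpolation=cv2.INTER_CUBIC)
cv2.imwrite('pics/d1b.png',a)
E
```

```text
False
False
7.85 [0.67424662 0.07971163 0.28497259] [np.float64(0.6742533227556952), np.float64(0.0796930033589291), 0.285] [ 0.55707118  0.56162239 -0.16646279]
```

View pics/d1b.png

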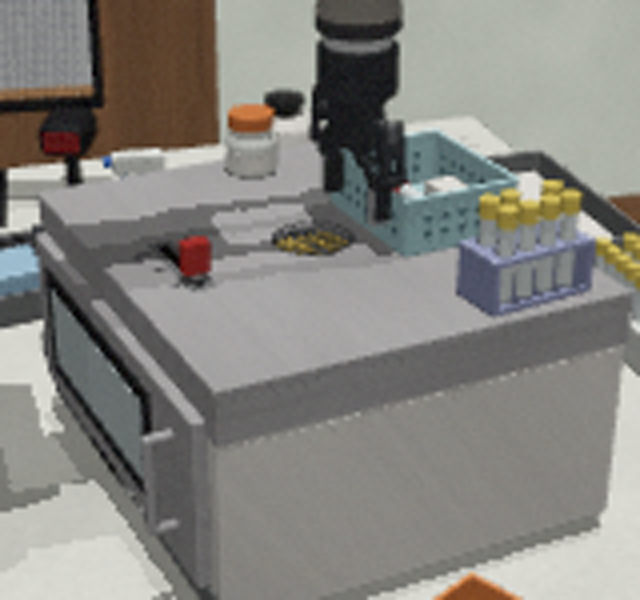

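The vent is exposed, with the yellow shutter visible at (313,240), and the basket is pushed back upright. Now the lever.

```bash
python3 - <<'E'
from h import *
r.move_straight(I(.015,0,.285),speed=.1)
r.move_straight(I(-.02,0,.37),speed=.2)
command_gripper(0.0,30)
r.move_straight(I(-.135,-.09,.37),speed=.2)
print('down',r.move_straight(I(-.135,-.09,.288),speed=.12,max_force=8))
print('push',r.move_straight(I(-.135,.035,.288),speed=.04,max_force=25))
s=r.read_state();p=(np.array(s['eef_pos'][:2])-C);print(s['time_s'],p@[-np.sin(TH),np.cos(TH)],s['contact_force'])
im,_=snap('side','d2')
cv2.imwrite('pics/d2b.png',cv2.resize(im[110:260,190:350,::-1],(640,600),interpolation=cv2.INTER_CUBIC))
E
```

```text
down False
push True
13.85 0.014690008851683289 [ 0.5031287  -4.60210505  3.9775082 ]
```

View pics/d2b.png

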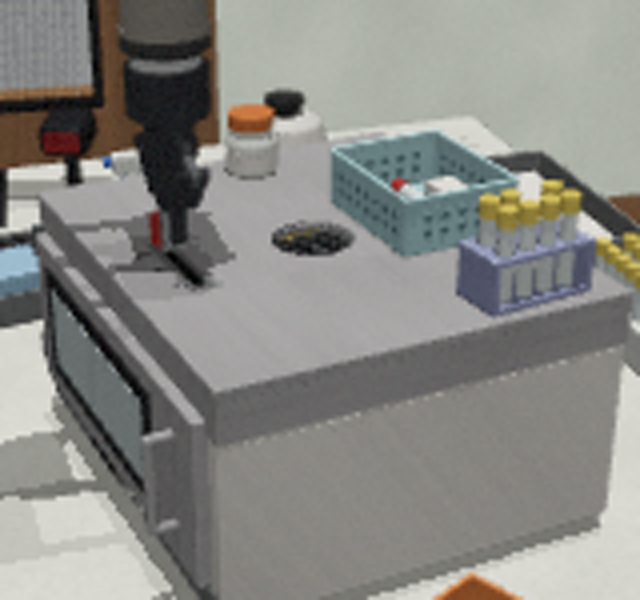

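The tool stopped on the rigid stop at y=+0.0147, against an expected 0.013. The knob is at the left end of the slot and the vent looks mostly black, with a trace of yellow. Next I retreat and verify from above.

```bash
python3 - <<'E'
from h import *
r.move_straight(I(-.135,-.04,.288),speed=.12)
r.move_straight(I(-.135,-.04,.40),speed=.2)
r.reach(I(-.1,-.02,.52),quat(TH)); r.hold(.3)
s=r.read_state();np.savez('pics/w1.npz',p=s['eef_pos'],q=s['eef_rot']);print(s['time_s'])
im,d=snap('wrist','w1');snap('scene','s2')
cv2.imwrite('pics/w1b.png',cv2.resize(im[:,:,::-1],(800,600),interpolation=cv2.INTER_CUBIC))
im=cv2.imread('pics/s2.png')
cv2.imwrite('pics/s2b.png',cv2.resize(im[125:275,205:375],None,fx=4.5,fy=4,interpolation=cv2.INTER_CUBIC))
E
```

```text
16.0917
```

View pics/w1b.png

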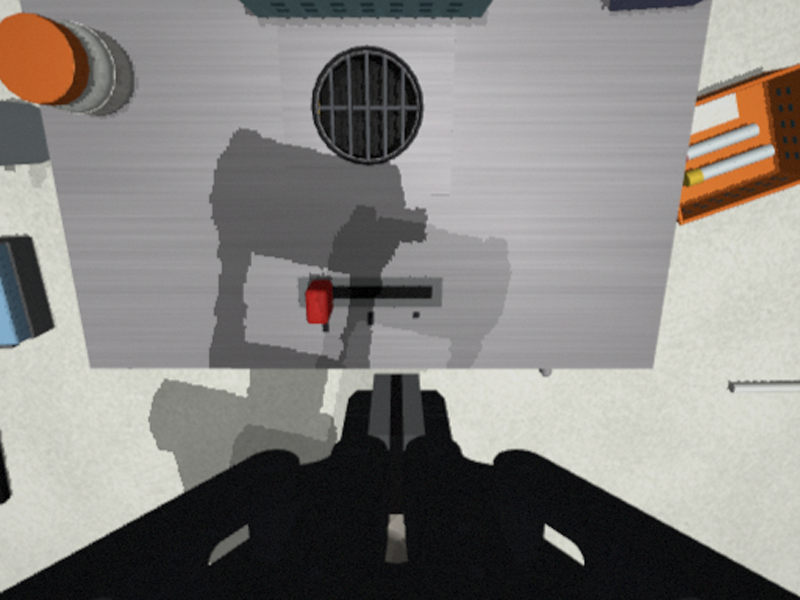

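View pics/s2b.png

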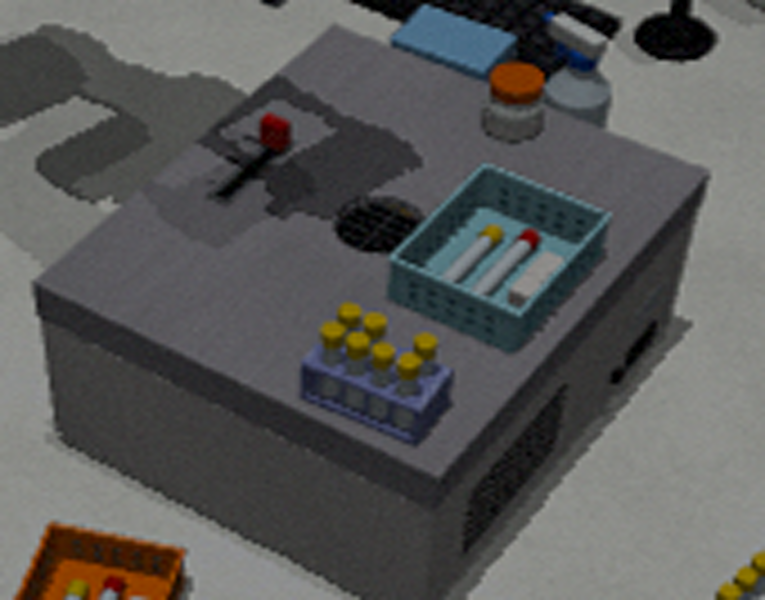

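The wrist view shows the whole vent black, spanning rows 47–164 around (367,105). The basket's near base edge is at row ~18, clear of it, and the knob (318,300) is at the full mark. The scene view shows the rack and jar at the same pixels as before. Last, a numeric check.

```bash
python3 - <<'E'
from h import *
z=np.load('pics/w1.npz')
def g(u,v,h):
    p=wp((u+.5)*.64-.5,(v+.5)*.64-.5,0,z['p'],z['q'],h)[:2]-C
    return np.round([p@[np.cos(TH),np.sin(TH)],p@[-np.sin(TH),np.cos(TH)]],4)
print('vent',g(367,47,.25),g(367,164,.25),'base edge',g(258,18,.25),g(480,18,.25),'knob top',g(318,305,.29))
B=[w('scene',*c2s(p),z=.305)[:2]-C for p in [(487,166),(610,212),(517,314),(390,260)]]
b=np.mean(B,0);print('basket',b@[np.cos(TH),np.sin(TH)],b@[-np.sin(TH),np.cos(TH)])
a=cv2.imread('pics/s0.png').astype(int);c=cv2.imread('pics/s2.png').astype(int)
s=r.read_state();print(s['time_s'],s['contact_force'])
r.finish_job()
E
```

```text
vent [ 0.0379 -0.0006] [-0.039   0.0006] base edge [0.0555 0.0721] [ 0.0556 -0.0766] knob top [-0.1335  0.0346]
basket 0.11327390154397629 0.0016288425539497625
16.1917 [-0.36090542 -0.07951795 -0.15630286]
the job is handed in; nothing more can be done
```

I pushed the basket straight back along the incubator top with the open fingers, then slid the red lever past its half notch to the stop with the closed fingers. I then withdrew above the incubator and handed the job in at about 16 s.

- **Basket:** it stands upright on the top, with its centre about 113–115 mm behind the vent's centre and its near edge at +55 mm. That clears the 35 mm vent radius by about 20 mm.
- **Vent:** it is fully visible and black under the bars. Its outer ring measured about ±38 mm.
- **Lever:** the knob measured +34.6 mm left of the vent's centre, against 36 mm nominal, so its travel is about 71 mm. The stop force was felt while pushing.
- **Everything else:** the rack and jar showed no shift by eye. I did not measure the spray bottle, tip box or marker afterwards, but the arm did not go near them. The tool showed no contact force at the end.

No check failed or disagreed.

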